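Park the blue filling nozzle on the angled rest

TASK

The blue-banded filling nozzle is next to be fitted: take it from where it stands on the scale (its slim stem can be gripped from above) and park it in the yellow angled rest, lying along the V with its foot down against the stop and its stem sticking out of the upper end, so that it can be taken by its side. Set it down gently rather than dropping it, let go, and leave the orange-banded nozzle standing where it is.

Things in the scene. Friction and masses are not known exactly. Their poses are not given: they have to be found in the camera images.
- nozzle_blue: Steel nozzle, 130 mm tall, 0.2 kg, round, upright on the platform scale's steel top (60 mm above the table). From the foot: barrel 30 mm in diameter, 80 mm long, its upper 16 mm a blue band; then a slim stem 20 mm in diameter, 50 mm long, its last 12 mm a blue plug. Origin: centre of the foot; z runs up its axis.
- nozzle_orange: The same nozzle with an orange band and plug, also standing on the scale; to be left alone. Origin: centre of the foot; z up.
- cradle: Yellow V trough (90 degrees, 70 mm long, edges 23 mm either side) of the fixed angled rest, leaning 35 degrees from vertical back towards the robot; it opens up and away from the robot. Dark stop plate at its low end. Origin: on the stop, at the foot centre of a parked nozzle, 105 mm above the table. z: up the trough, along the parked nozzle's axis; x: square to it, out of the V; y: level, across.

How it is judged:
At the end, for the whole second after the job is handed in: The blue nozzle lies at rest in the trough, stem end up, its axis within 10 degrees of the trough's and the centre of its foot within 15 mm of its place on the stop; the orange nozzle stands upright within 20 mm of where it stood (distance between nozzle_blue and cradle below 0.015 m and angle between the z axis of nozzle_blue and the z axis of cradle, either way round below 0.18 rad and angle between nozzle_blue's own z axis and vertical below 1 rad and linear speed of nozzle_blue below 0.03 m/s and distance of nozzle_orange from where it was at the start of the episode below 0.02 m and angle between nozzle_orange's own z axis and vertical below 0.2 rad); the robot touches nothing.
It fails at once if the orange nozzle is knocked over or shoved more than 30 mm (distance of nozzle_orange from where it was at the start of the episode above 0.03 m or angle between nozzle_orange's own z axis and vertical above 0.4 rad).
It fails at once if the blue nozzle is dropped into the rest (faster than 0.4 m/s with its foot within 60 mm of its place) (distance between nozzle_blue and cradle below 0.06 m and linear speed of nozzle_blue above 0.4 m/s).
It also fails if it takes over 32 s, if anything falls off the work surface, if the arm or the gripper's body presses on something with over 40 N, if the wrist force passes 120 N, or if a joint passes its speed limit or range.

ROBOT

A 6-joint arm with a two-finger parallel gripper is mounted at the origin on the work surface. World frame = base frame: x ahead of the robot, y to its left, z up, the work surface at z = 0. Lengths are in m, angles in rad, forces in N, time in s.
With the tool pointing down it reaches from about 0.325 to 0.925 m from the base axis. Payload 3.1 kg.
Tool frame: the origin (TCP) lies midway between the tips of the shut fingers; the grasp point (between the pads) lies 19 mm behind it; z points along the fingers, y is the direction in which the jaws open and shut (so a half turn about z gives the same grasp; the last joint's range is limited). The gripper opens to 85 mm and grips with 20 to 120 N. Pads are 22 mm wide; open, the fingers measure 114 mm over their backs; the gripper's body (76 mm by 85 mm) begins 54 mm behind the grasp point. The pads swing forward as they close: fully open they stand 13 mm farther back than shut.
Start: joints at [0.999, 0.217, 1.613, -0, 1.311, -0.112], TCP at [0.277, 0.56, 0.231] pointing down, gripper open.
Joint ranges: [-2.75, 2.75], [-0.78, 2.1], [0.31, 2.55], [-1.13, 4.27], [0.13, 2.63], [-2.58, 2.58]. Speed limits (rad/s): [2.79, 2.79, 3.14, 3.14, 3.14, 3.14].

INTERFACE

Orientations are given as a rotation vector (axis times angle).
In Python, from cell import sense, camera, camera_params, sign_off gives the robot as it stands.
- The arm moves only by the tool servo_tool, never from a script. Its argument "plan" is a list of rows, each a list of 7 numbers: the shift along the tool's x, y, z in mm, then the turn, a rotation vector about the tool's x, y, z in degrees, then the opening, from -1 (shut) to 1 (fully open). A call has 1 to 12 rows; each row is the pose to reach, as a shift and turn from the pose commanded when the call began, along the tool's axes at that moment; what a row does not reach only later rows make up. A row lasts 1/12 s, in which the tool goes at most 41.7 mm and 7.16 degrees, less where a joint would pass 70% of its speed; a pose out of reach is approached as far as the arm can. A call with a gripper value outside its range is refused whole. The fingers move at their own pace and stop on an object; the grip force is fixed at half the most. Time passes only in rows, so rows that repeat a pose let the fingers close. It gives the time, the measured TCP pose, the force and the opening at its end, in the units of the state.
- sense(): the state, without advancing time (a new reading comes with each control period).
- camera(name): name is "side" or "top" or "wrist"; returns the picture (400x640x3 uint8, red, green, blue); there is no depth.
- camera_params(name): a dict with "intrinsics" (3x3 intrinsics, pixels), "eye" and "attitude" of the camera in the world. Camera axes: x right, y down, z forward; pixel columns grow to the right and rows downward; lengths in m; the calibration is good to about 2 mm. A picture is of the moment at which its call begins: read the wrist's pose just before it. camera_params takes no time and is no camera call; for the wrist camera it gives the pose at the moment of the call.
- sign_off(): hands the job in, once; it reports no verdict.
The state is a dict: "clock": time; "q": joint angles; "qvel": joint speeds; "joint_efforts": joint torques, N m; "position": TCP position; "eef_rot": TCP orientation; "contact_force": force on the tool from outside, world axes, zero at the start; "torque": the same for the moment, N m; "finger_gap": finger opening in m.
Only numpy, scipy, OpenCV 4.12 (cv2) and the standard library are available. Lean on these libraries where they do the work, as an engineer would, in place of code of your own. Each camera call takes 0.05 s, during which the arm holds its last target.

## Working session

There is one attempt and no reset: what is moved stays moved. The work goes in short steps, Python scripts to look and compute and a tool call to move; the robot and the scene stay as the last step left them, time stands still between calls to the robot, and variables do not carry over. Pictures are saved under pics/ and viewed, and the job is handed in when it is done.

Besides the shell and the picture viewer there is one more tool, called after ">>>" as name(argument=value, ...), one argument or row to a line, values as JSON. servo_tool: Moves the arm, as the interface text tells. Its arguments: {"type":"object","properties":{"plan":{"type":"array","items":{"type":"array","items":{"type":"number"}}}},"required":["plan"]}

```bash
ls; mkdir -p pics
python3 - <<'E'
from cell import sense,camera,camera_params
import cv2
s=sense();print(s)
for n in ["side","top","wrist"]:
    p=camera_params(n);print(n,p)
    cv2.imwrite(f"pics/{n}0.png",camera(n)[:,:,::-1])
E
```

```text
pics
{'clock': 0.0, 'q': array([ 9.98835939e-01,  2.17759122e-01,  1.61492261e+00, -9.55365569e-06,
        1.31131660e+00, -1.12212525e-01]), 'qvel': array([-0.00029949,  0.0013881 , -0.00064468,  0.0009599 ,  0.00029822,
        0.00050382]), 'joint_efforts': array([ 1.33924226e-03, -3.96858144e+01, -3.03847539e+01, -1.36904323e-04,
        9.87676758e-03,  7.89685863e-07]), 'position': array([0.27687138, 0.55941714, 0.22997122]), 'eef_rot': array([-0.71564076, -3.05817508,  0.00356383]), 'contact_force': array([-0.36140229, -0.01391998,  0.21883329]), 'torque': array([-0.00288244,  0.02058859,  0.05579832]), 'finger_gap': 0.08511277304915944}
side {'intrinsics': array([[507.38760432,   0.        , 317.39353845],
       [  0.        , 507.38760432, 201.35127186],
       [  0.        ,   0.        ,   1.        ]]), 'eye': array([ 0.20373906, -0.53702746,  0.5894061 ]), 'attitude': array([-2.10670067,  0.63565217, -0.32461599])}
top {'intrinsics': array([[443.88147495,   0.        , 315.53612537],
       [  0.        , 443.88147495, 203.68793864],
       [  0.        ,   0.        ,   1.        ]]), 'eye': array([0.48632314, 0.01467027, 0.85389222]), 'attitude': array([-2.15917756,  2.16031998, -0.11576148])}
wrist {'intrinsics': array([[353.20812924,   0.        , 325.55351375],
       [  0.        , 353.20812924, 194.25747022],
       [  0.        ,   0.        ,   1.        ]]), 'eye': array([0.21248582, 0.59122503, 0.37245782]), 'attitude': array([2.44995011, 1.51909039, 0.22200255])}
```

View pics/side0.png

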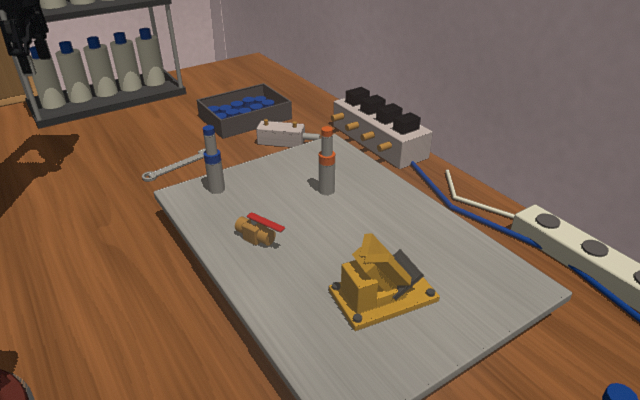

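View pics/top0.png

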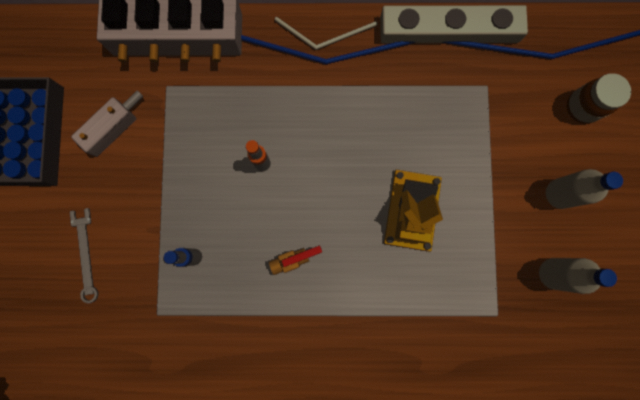

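View pics/wrist0.png

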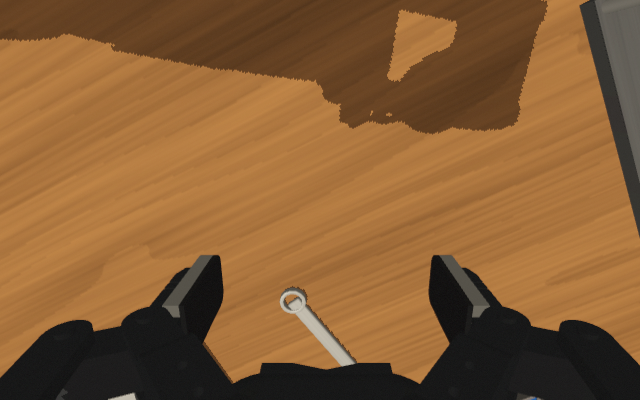

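```bash
cat > h.py <<'E'
import numpy as np,cv2
from scipy.spatial.transform import Rotation as R
from cell import sense,camera,camera_params
def ray(p,u,v):
    M=R.from_rotvec(p['attitude']).as_matrix()
    d=M@np.linalg.inv(p['intrinsics'])@np.array([u,v,1.]);return np.array(p['eye']),d/np.linalg.norm(d)
def onz(p,u,v,z):
    o,d=ray(p,u,v);return o+d*(z-o[2])/d[2]
def proj(p,X):
    M=R.from_rotvec(p['attitude']).as_matrix();c=M.T@(np.array(X)-p['eye']);k=p['intrinsics']@c;return k[:2]/k[2]
def tri(pa,a,pb,b):
    o1,d1=ray(pa,*a);o2,d2=ray(pb,*b)
    t=np.linalg.lstsq(np.c_[d1,-d2],o2-o1,rcond=None)[0]
    x,y=o1+t[0]*d1,o2+t[1]*d2
    return (x+y)/2,np.linalg.norm(x-y)
E
python3 - <<'E'
from h import *
a=cv2.imread('pics/side0.png');t=cv2.imread('pics/top0.png')
cv2.imwrite('pics/side0c.png',cv2.resize(a[220:340,310:450],None,fx=5,fy=5,interpolation=cv2.INTER_CUBIC))
cv2.imwrite('pics/top0c.png',cv2.resize(t[160:260,370:460],None,fx=6,fy=6,interpolation=cv2.INTER_CUBIC)*2)
for n,im in(('side',a),('top',t)):
    hsv=cv2.cvtColor(im,cv2.COLOR_BGR2HSV)
    for c,lo,hi in(('blue',(105,120,40),(130,255,255)),('or',(4,190,130),(13,255,255))):
        m=cv2.inRange(hsv,lo,hi);k,l,st,ce=cv2.connectedComponentsWithStats(m)
        print(n,c,[(st[i].tolist(),ce[i].round(1).tolist()) for i in range(1,k) if st[i][4]>25])
E
```

```text
side blue [([140, 28, 11, 11, 99], [144.8, 33.3]), ([114, 33, 12, 11, 103], [119.5, 37.8]), ([88, 37, 12, 12, 113], [93.2, 42.3]), ([60, 42, 13, 12, 120], [65.6, 47.2]), ([30, 47, 9, 12, 67], [33.9, 52.5]), ([208, 96, 66, 23, 684], [240.6, 106.2]), ([203, 125, 11, 10, 92], [208.3, 129.6]), ([204, 150, 16, 14, 139], [212.2, 157.7]), ([411, 161, 131, 88, 597], [476.1, 212.9]), ([568, 265, 72, 57, 478], [608.1, 293.8]), ([603, 383, 35, 17, 432], [618.9, 392.6])]
side or [([322, 127, 10, 5, 37], [326.8, 128.6])]
top blue [([451, 31, 189, 27, 706], [548.3, 46.3]), ([241, 36, 168, 27, 649], [325.4, 50.2]), ([3, 88, 22, 90, 1259], [14.0, 132.6]), ([27, 89, 19, 89, 1017], [36.3, 132.6]), ([0, 91, 5, 14, 46], [1.4, 97.3]), ([606, 172, 17, 17, 218], [613.7, 179.8]), ([176, 249, 15, 17, 105], [184.5, 256.8]), ([164, 252, 14, 11, 129], [170.4, 257.1]), ([599, 270, 18, 16, 231], [607.2, 277.5])]
top or [([246, 141, 12, 11, 92], [251.4, 145.6]), ([256, 147, 9, 15, 27], [261.8, 154.8])]
```

```bash
ls pics
```

```text
side0.png
side0c.png
top0.png
top0c.png
wrist0.png
```

View pics/side0c.png

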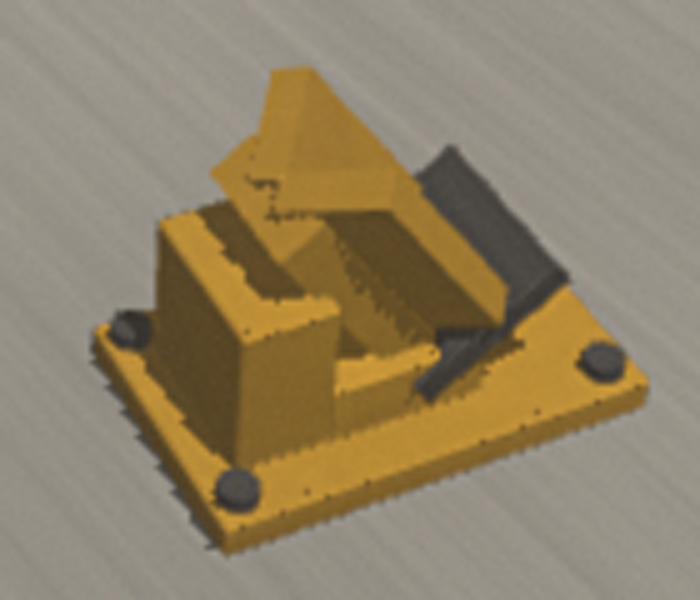

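View pics/top0c.png

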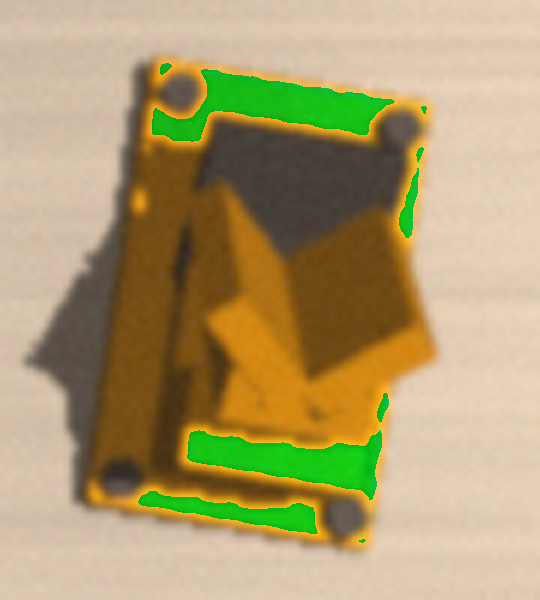

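Run:
```python
from h import *
S=camera_params('side');T=camera_params('top')
print('plug',tri(S,(208.3,129.6),T,(170.4,257.1)))
print('band',tri(S,(212.2,157.7),T,(184.5,256.8)), 'exp z 0.132')
print('orange plug',tri(S,(327,130),T,(252.5,146)))
print('plug@.19 top',onz(T,170.4,257.1,.188),onz(S,208.3,129.6,.185))
top=[(390.3,239.3),(427.5,246.2),(437,181.2),(400.5,175)];sd=[(336,285.6),(357.6,318),(430.6,292)]
B=[]
for a,b in zip(sd,top):
    x,e=tri(S,a,T,b);B.append(x);print('bolt',x.round(4),round(e,4))
for z in(.07,.075): print([onz(T,*t,z)[:2].round(4) for t in top])
c=np.mean([onz(T,*t,.074) for t in top],0);q=[onz(T,*t,.074) for t in top]
d1=(q[0]+q[1]-q[2]-q[3]);d2=q[0]-q[1]+q[3]-q[2];print(c,np.degrees(np.arctan2(d1[1],-d1[0])),np.degrees(np.arctan2(-d2[0],d2[1])))
```

```text
plug (array([0.48290124, 0.23691455, 0.1835349 ]), np.float64(0.0013518268817480372))
band (array([0.48215421, 0.23245207, 0.12922645]), np.float64(0.0006359606077783372)) exp z 0.132
orange plug (array([0.65240797, 0.11600281, 0.18552292]), np.float64(0.0005948350309132639))
plug@.19 top [0.48231522 0.23573374 0.188     ] [0.48243947 0.23367378 0.185     ]
bolt [ 0.5131 -0.1114  0.0737] 0.0013
bolt [ 0.5016 -0.1766  0.0733] 0.0026
bolt [ 0.616  -0.1962  0.0744] 0.0016
[array([ 0.5127, -0.1117]), array([ 0.5006, -0.1767]), array([ 0.616 , -0.1969]), array([ 0.6273, -0.1321])]
[array([ 0.5125, -0.1109]), array([ 0.5005, -0.1755]), array([ 0.6152, -0.1956]), array([ 0.6264, -0.1312])]
[ 0.56374826 -0.15348271  0.074     ] 10.020926648924997 -10.223518873261042
```

```bash
cat >> h.py <<'E'
def cradleR(yaw):
    t=np.radians(35);y=np.radians(yaw)
    h=np.array([np.cos(y),np.sin(y),0]);u=np.array([0,0,1.])
    z=-h*np.sin(t)+u*np.cos(t);x=h*np.cos(t)+u*np.sin(t)
    return np.c_[x,np.cross(z,x),z]
E
python3 - <<'E'
from h import *
S=camera_params('side');T=camera_params('top')
C=cradleR(-10.1);print(C)
for s in(0.,.02):
  O=np.array([.5637,-.1535,.105])+s*np.array([.985,-.175,0])
  for n,p,o,f in(('side',S,(310,220),5),('top',T,(370,160),6)):
    for lab,l in(('L+y',(.0018,.023)),('R-y',(.0018,-.023)),('val',(-.0212,0))):
      print(s,n,lab,[((proj(p,O+C@np.array([l[0],l[1],z]))-o)*f).round().tolist() for z in(0,.07)])
E
```

```text
[[ 8.06457792e-01  1.75366726e-01 -5.64687826e-01]
 [-1.43652012e-01  9.84503180e-01  1.00586222e-01]
 [ 5.73576436e-01 -1.38777878e-17  8.19152044e-01]]
0.0 side L+y [[331.0, 209.0], [212.0, 88.0]]
0.0 side R-y [[414.0, 314.0], [293.0, 193.0]]
0.0 side val [[309.0, 314.0], [184.0, 197.0]]
0.0 top L+y [[207.0, 271.0], [226.0, 398.0]]
0.0 top R-y [[369.0, 299.0], [402.0, 429.0]]
0.0 top val [[268.0, 354.0], [292.0, 487.0]]
0.02 side L+y [[393.0, 190.0], [278.0, 69.0]]
0.02 side R-y [[478.0, 293.0], [363.0, 172.0]]
0.02 side val [[372.0, 294.0], [253.0, 176.0]]
0.02 top L+y [[218.0, 201.0], [238.0, 322.0]]
0.02 top R-y [[379.0, 230.0], [414.0, 353.0]]
0.02 top val [[279.0, 286.0], [303.0, 412.0]]
```

```bash
cat >> h.py <<'E'
def down(yaz):
    a=np.radians(yaz);y=np.array([np.cos(a),np.sin(a),0]);z=np.array([0,0,-1.]);return np.c_[np.cross(y,z),y,z]
def rel(P,Rt,s=None):
    s=s or sense();R0=R.from_rotvec(s['eef_rot']).as_matrix()
    return (R0.T@(np.array(P)-s['position'])*1000).round(1),np.degrees(R.from_matrix(R0.T@Rt).as_rotvec()).round(1)
E
python3 - <<'E'
from h import *
print(rel((.4825,.235,.24),down(-59)))
E
```

```text
(array([-328.2, -199.6,   -9.4]), array([-1.000e-01,  1.000e-01,  1.227e+02]))
```

>>> servo_tool(
  plan=[
    [-328,-200,-9,0,0,123,1],
    [-328,-200,-9,0,0,123,1],
    [-328,-200,-9,0,0,123,1],
    [-328,-200,-9,0,0,123,1],
    [-328,-200,-9,0,0,123,1],
    [-328,-200,-9,0,0,123,1],
    [-328,-200,-9,0,0,123,1],
    [-328,-200,-9,0,0,123,1],
    [-328,-200,-9,0,0,123,1],
    [-328,-200,-9,0,0,123,1],
    [-328,-200,-9,0,0,123,1],
    [-328,-200,-9,0,0,123,1],
  ],
)

```text
clock: 1.15
position: [0.483, 0.2338, 0.24]
eef_rot: [-2.617, -1.738, 0.001]
contact_force: [-0.6, -0.0, -0.1]
finger_gap: 0.0852
```

Run:
```python
from h import *
print(sense()['q'],sense()['position'],rel((.4825,.235,.24),down(-59)))
```

```text
[3.19983636e-01 2.14098062e-02 1.81250166e+00 6.15866591e-05
 1.30834150e+00 7.18147106e-01] [0.48303426 0.2338259  0.23995697] (array([ 0.9, -0.9, -0. ]), array([-0. ,  0. , 36.2]))
```

Run:
```python
from h import *
p=camera_params('wrist');im=camera('wrist');cv2.imwrite('pics/w1.png',im[:,:,::-1])
hsv=cv2.cvtColor(im,cv2.COLOR_RGB2HSV);m=cv2.inRange(hsv,(105,120,30),(130,255,255))
k,l,st,ce=cv2.connectedComponentsWithStats(m)
for i in range(1,k):
    if st[i][4]>60: print(st[i],ce[i],onz(p,*ce[i],.19))
for X in((.4825,.235,.19),(.4825,.235,.06)):print(proj(p,X))
```

```text
[ 304  168   41   64 1561] [323.92632928 200.5214606 ] [0.48812015 0.24388621 0.19      ]
[320.9822924  217.54478606]
[322.65506236 168.4511131 ]
```

View pics/w1.png

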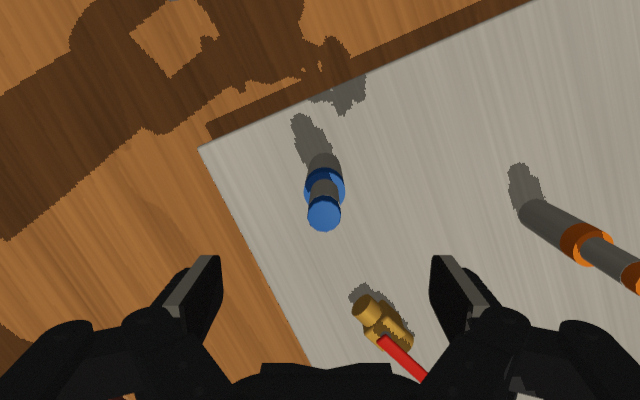

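The wrist view shows the blue plug's end disc at about (323.5, 215.5), midway between the open fingers. The brass valve lies low, below it in the picture.

Run:
```python
from h import *
p=camera_params('wrist');s=sense()
print(onz(p,323.5,215.5,.19),onz(p,320.9,217.5,.19))
X=onz(p,323.5,215.5,.19);print(s['position'],rel((*X[:2],.149),down(-22.8)))
```

```text
[0.48401673 0.23612653 0.19      ] [0.4821441  0.23558217 0.19      ]
[0.48270474 0.23431693 0.23987608] (array([ 2.2,  0.6, 90.9]), array([-0. ,  0. , -0.2]))
```

>>> servo_tool(
  plan=[
    [2,1,30,0,0,0,1],
    [2,1,60,0,0,0,1],
    [2,1,80,0,0,0,1],
    [2,1,90,0,0,0,1],
    [2,1,90,0,0,0,1],
    [2,1,90,0,0,0,-1],
    [2,1,90,0,0,0,-1],
    [2,1,90,0,0,0,-1],
    [2,1,90,0,0,0,-1],
    [2,1,90,0,0,0,-1],
    [2,1,90,0,0,0,-1],
    [2,1,90,0,0,0,-1],
  ],
)

```text
clock: 2.2
position: [0.4844, 0.2373, 0.1515]
eef_rot: [-2.608, -1.75, -0.002]
contact_force: [-2.8, 0.9, 5.5]
finger_gap: 0.019
```

>>> servo_tool(
  plan=[
    [0,0,0,0,0,0,-1],
    [0,0,0,0,0,0,-1],
    [0,0,0,0,0,0,-1],
    [0,0,0,0,0,0,-1],
  ],
)

```text
clock: 2.53
position: [0.4844, 0.2373, 0.1515]
eef_rot: [-2.608, -1.75, -0.002]
contact_force: [-1.8, 1.5, 5.0]
finger_gap: 0.0192
```

```bash
cat >> h.py <<'E'
def park(O,x,z,yaw=-10.1,y=0.,tcp=.0915):
    C=cradleR(yaw);return rel(O+C@np.array([x,y,z+tcp]),C@np.diag([1.,-1,-1]))
E
python3 - <<'E'
from h import *
O=np.array([.591,-.158,.105]);print(park(O,.06,.06))
E
```

```text
(array([-333.2,  211.7, -112.4]), array([-23.8,  29.3,  75.2]))
```

>>> servo_tool(
  plan=[
    [0,0,-20,0,0,0,-1],
    [0,0,-50,0,0,0,-1],
    [0,0,-85,0,0,0,-1],
    [0,0,-112,0,0,0,-1],
    [-28,18,-112,-2,2.5,6.3,-1],
    [-56,36,-112,-4,5,12.6,-1],
    [-83,53,-112,-6,7.5,18.8,-1],
    [-111,71,-112,-8,10,25,-1],
    [-139,89,-112,-10,12.5,31,-1],
    [-167,106,-112,-12,15,37.5,-1],
    [-195,124,-112,-14,17.5,43.5,-1],
    [-222,141,-112,-16,20,50,-1],
  ],
)

```text
clock: 3.53
position: [0.5295, -0.024, 0.2611]
eef_rot: [3.001, 0.439, 0.664]
contact_force: [0.7, -0.0, -2.0]
finger_gap: 0.0183
```

Run:
```python
from h import *
O=np.array([.591,-.158,.105]);print(sense()['q'],park(O,.06,.06))
```

```text
[-0.25306491 -0.28976268  2.10089138  0.16258131  0.92298394  0.9558186 ] (array([-13.6, 128.9,   4.8]), array([-7.9,  9.4, 24.9]))
```

>>> servo_tool(
  plan=[
    [-2,22,1,-1.3,1.5,4,-1],
    [-4,43,2,-2.6,3,8,-1],
    [-7,65,3,-4,4.5,12.5,-1],
    [-9,86,4,-5.3,6,17,-1],
    [-12,108,5,-6.6,7.8,21,-1],
    [-14,129,5,-8,9.4,25,-1],
    [-14,129,5,-8,9.4,25,-1],
    [-14,129,5,-8,9.4,25,-1],
  ],
)

```text
clock: 4.2
position: [0.5541, -0.1497, 0.2625]
eef_rot: [2.938, -0.254, 0.92]
contact_force: [-0.2, -0.1, -2.8]
finger_gap: 0.0185
```

Run:
```python
from h import *
O=np.array([.591,-.158,.105]);print(sense()['q'],park(O,.06,.06))
for n in('wrist','side','top'):
    im=camera(n);cv2.imwrite(f'pics/{n}2.png',im[:,:,::-1])
a=cv2.imread('pics/side2.png')[150:350,250:490]
b=cv2.imread('pics/top2.png')[120:270,330:510]
cv2.imwrite('pics/side2c.png',cv2.resize(a,None,fx=3,fy=3,interpolation=cv2.INTER_CUBIC))
cv2.imwrite('pics/top2c.png',cv2.resize(b,None,fx=4,fy=4,interpolation=cv2.INTER_CUBIC))
p=camera_params('wrist');C=cradleR(-10.1)
for l in((.0018,.023,0),(.0018,.023,.07),(.0018,-.023,0),(.0018,-.023,.07),(-.0212,0,0),(-.0212,0,.07)):print(l,proj(p,O+C@np.array(l)).round(1))
```

```text
[-0.47824976 -0.26977787  2.13353222  0.26561704  0.71033101  1.11385894] (array([ 0.6,  1.7, -0.8]), array([-0.1,  0.2,  0.2]))
(0.0018, 0.023, 0) [302.2 242.1]
(0.0018, 0.023, 0.07) [295.9 283.2]
(0.0018, -0.023, 0) [353.2 242.3]
(0.0018, -0.023, 0.07) [360.4 283.5]
(-0.0212, 0, 0) [327.6 265.1]
(-0.0212, 0, 0.07) [327.9 311.1]
```

View pics/wrist2.png

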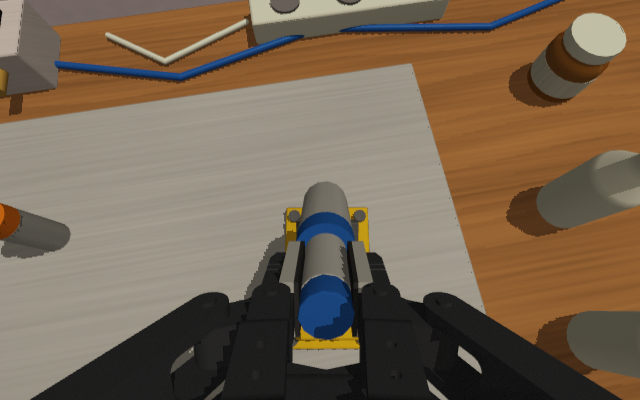

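View pics/side2c.png

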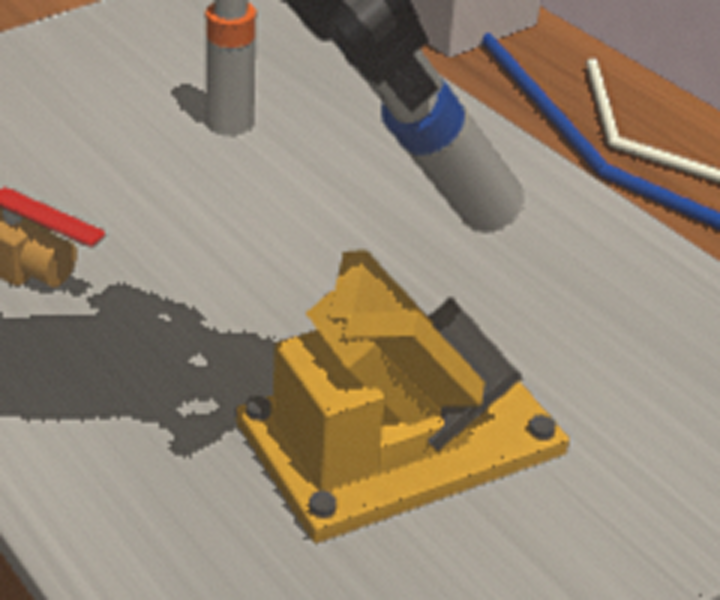

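View pics/top2c.png

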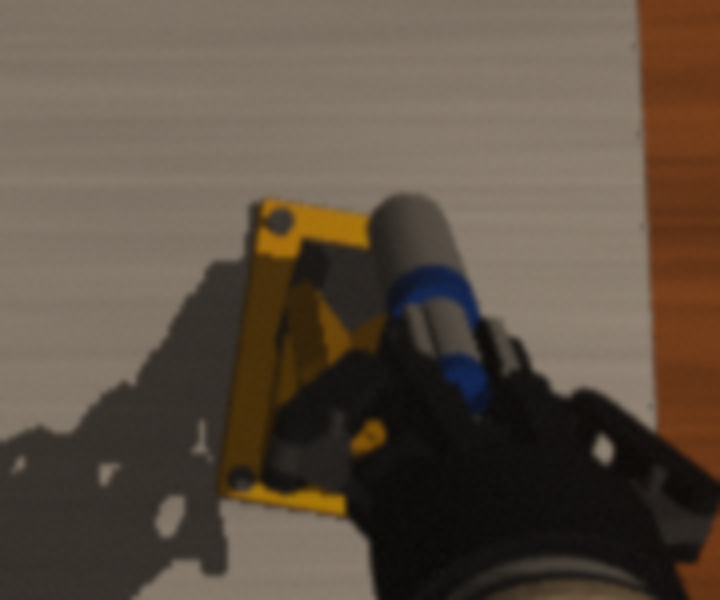

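Run:
```python
from h import *
a=cv2.imread('pics/side2.png')[228:300,345:417]
b=cv2.imread('pics/top0.png')[183:239,395:451]
A=cv2.resize(a,None,fx=8,fy=8,interpolation=cv2.INTER_LINEAR);Bm=cv2.convertScaleAbs(cv2.resize(b,None,fx=10,fy=10,interpolation=cv2.INTER_LINEAR),alpha=1.5)
C=cradleR(-10.1);O=np.array([.591,-.158,.105])
for n,im,o,f in(('side',A,(345,228),8),('top',Bm,(395,183),10)):
    p=camera_params(n)
    for l in((.0018,.023),(.0018,-.023),(-.0212,0)):
        q=[tuple(int(v) for v in (proj(p,O+C@np.array([*l,z]))-o+.5)*f) for z in(0,.07)]
        cv2.line(im,*q,(255,0,255),1);cv2.circle(im,q[1],4,(255,255,0),1)
cv2.imwrite('pics/A.png',A);cv2.imwrite('pics/B.png',Bm)
```

```text
(no output)
```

View pics/A.png

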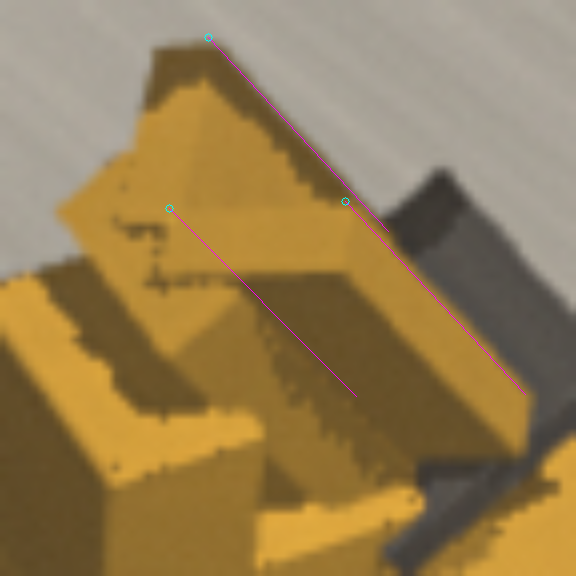

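View pics/B.png

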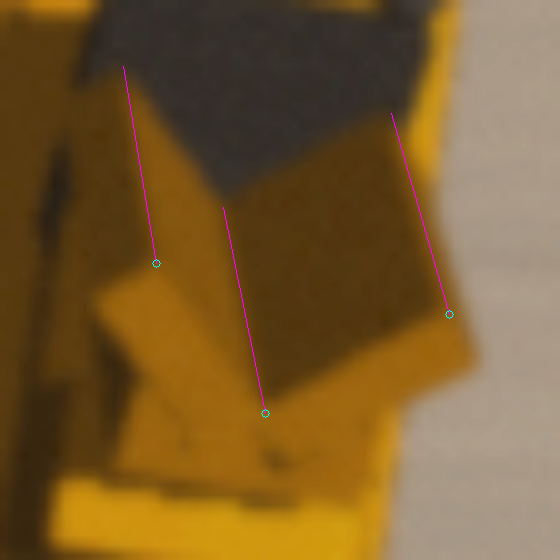

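Run:
```python
from h import *
s=sense();R0=R.from_rotvec(s['eef_rot']).as_matrix()
for n,o,f,w,h in(('side',(365,165),8,80,70),('top',(410,160),10,56,60)):
    p=camera_params(n);im=cv2.imread(f'pics/{n}2.png')[o[1]:o[1]+h,o[0]:o[0]+w]
    im=cv2.convertScaleAbs(cv2.resize(im,None,fx=f,fy=f,interpolation=cv2.INTER_LINEAR),alpha=1.4)
    for d in(.0915,.0275,.0115):
        a=np.linspace(0,2*np.pi,60);q=[((proj(p,s['position']+R0@np.array([.015*np.cos(t),.015*np.sin(t),d]))-o+.5)*f).astype(int) for t in a]
        cv2.polylines(im,[np.array(q,np.int32)],True,(255,0,255),1)
    cv2.imwrite(f'pics/N{n}.png',im)
```

```text
(no output)
```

View pics/Nside.png

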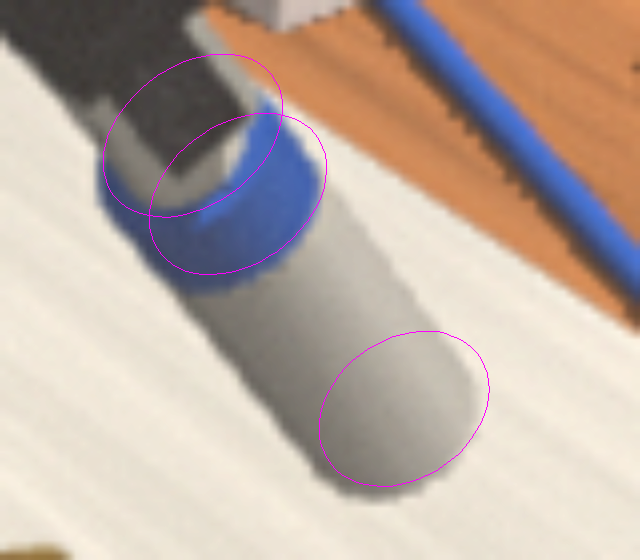

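View pics/Ntop.png

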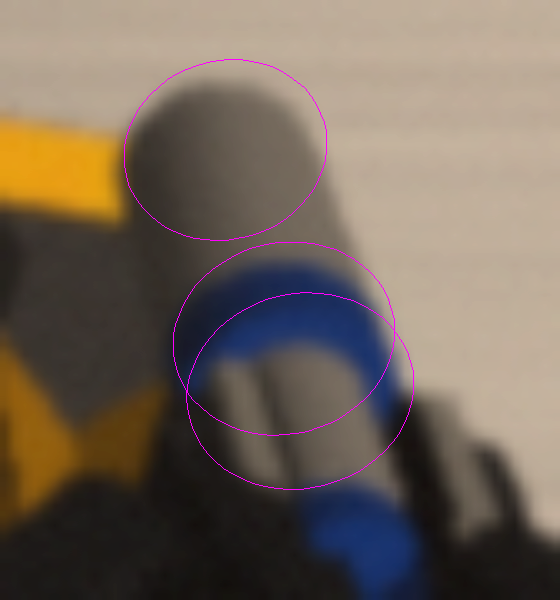

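Run:
```python
from h import *
O=np.array([.592,-.159,.105]);print(park(O,.028,.01),park(O,.008,.003))
```

```text
(array([-31.6,   3.6,  50.5]), array([-0.1,  0.1,  0.3])) (array([-51.6,   3.6,  57.6]), array([-0.1,  0.1,  0.3]))
```

>>> servo_tool(
  plan=[
    [-6,1,10,0,0,0,-1],
    [-12,2,20,0,0,0,-1],
    [-18,3,30,0,0,0,-1],
    [-24,3.5,40,0,0,0,-1],
    [-31,3.5,50,0,0,0,-1],
    [-36,3.5,52,0,0,0,-1],
    [-40,3.5,53,0,0,0,-1],
    [-42,3.5,53,0,0,0,-1],
    [-42,3.5,53,0,0,0,-1],
    [-42,3.5,53,0,0,0,-1],
  ],
)

```text
clock: 5.18
position: [0.5512, -0.1525, 0.1979]
eef_rot: [2.935, -0.253, 0.928]
contact_force: [-0.3, -0.1, -2.0]
finger_gap: 0.0188
```

Run:
```python
from h import *
O=np.array([.592,-.159,.105]);print(park(O,.005,.002))
for n in('wrist','side','top'):
    im=camera(n);cv2.imwrite(f'pics/{n}3.png',im[:,:,::-1])
a=cv2.imread('pics/side3.png')[190:310,320:440]
b=cv2.imread('pics/top3.png')[150:250,370:490]
x=cv2.resize(a,None,fx=5,fy=5,interpolation=cv2.INTER_LINEAR);cv2.imwrite('pics/side3c.png',x)
cv2.imwrite('pics/top3c.png',cv2.convertScaleAbs(cv2.resize(b,None,fx=5,fy=5,interpolation=cv2.INTER_LINEAR),alpha=1.5))
```

```text
(array([-14.5,  -0.8,   6.3]), array([-0.1, -0.1,  0.2]))
```

View pics/side3c.png

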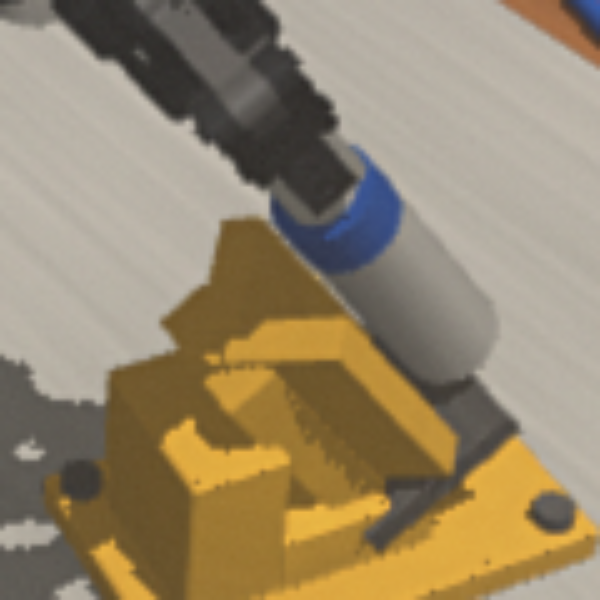

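View pics/top3c.png

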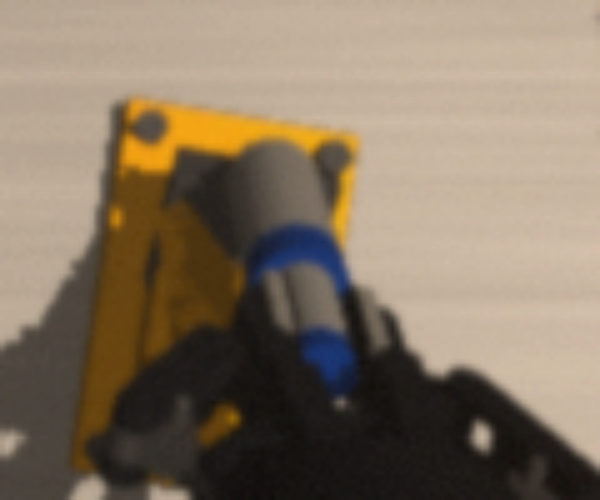

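>>> servo_tool(
  plan=[
    [-3,0,1,0,0,0,-1],
    [-6,-0.5,2,0,0,0,-1],
    [-9,-1,3,0,0,0,-1],
    [-11,-1,4,0,0,0,-1],
    [-12,-1,5,0,0,0,-1],
    [-12,-1,5,0,0,0,-1],
  ],
)

```text
clock: 5.83
position: [0.5436, -0.1499, 0.1852]
eef_rot: [2.937, -0.254, 0.924]
contact_force: [-0.4, 0.3, -3.1]
finger_gap: 0.0185
```

>>> servo_tool(
  plan=[
    [-1,0,0,0,0,0,-1],
    [-2,0,0,0,0,0,-1],
    [-3,0,0,0,0,0,-1],
    [-3,0,0,0,0,0,-1],
  ],
)

```text
clock: 6.17
position: [0.5415, -0.1497, 0.1841]
eef_rot: [2.936, -0.254, 0.926]
contact_force: [-0.0, 0.2, -1.9]
finger_gap: 0.0186
```

Run:
```python
from h import *
O=np.array([.592,-.159,.105]);s=sense();C=cradleR(-10.1)
print(park(O,.003,.0),C.T@s['contact_force'],C.T@(s['position']-O))
for n in('side','top'):
    im=camera(n);cv2.imwrite(f'pics/{n}4.png',im[:,:,::-1])
a=cv2.imread('pics/side4.png')[190:310,320:440]
x=cv2.resize(a,None,fx=5,fy=5,interpolation=cv2.INTER_LINEAR);cv2.imwrite('pics/side4c.png',x)
b=cv2.imread('pics/top4.png')[150:250,370:490]
cv2.imwrite('pics/top4c.png',cv2.convertScaleAbs(cv2.resize(b,None,fx=5,fy=5,interpolation=cv2.INTER_LINEAR),alpha=1.5))
```

```text
(array([-0.3,  0.3,  2.8]), array([-0.1,  0. ,  0.2])) [-1.1000722   0.17918459 -1.5130728 ] [0.00334715 0.00033291 0.09425524]
```

View pics/side4c.png

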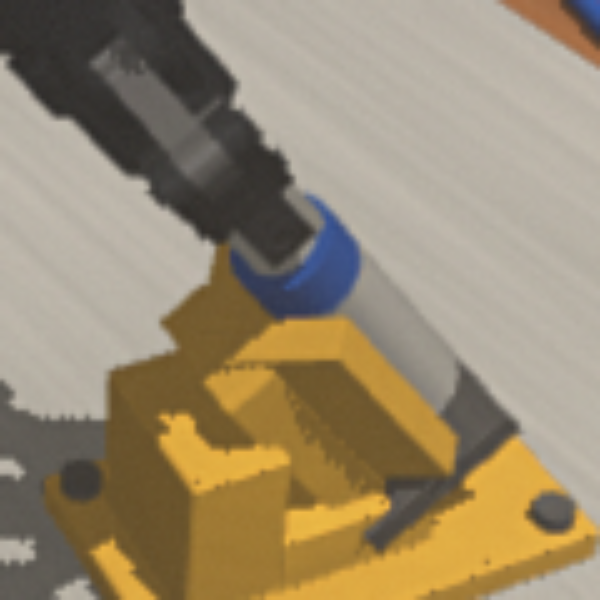

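View pics/top4c.png

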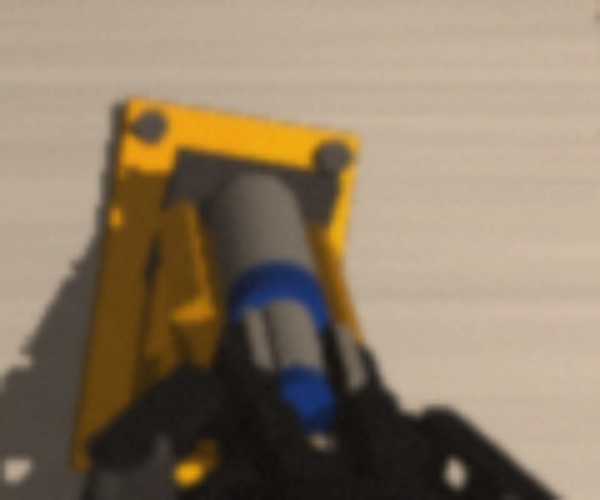

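>>> servo_tool(
  plan=[
    [0,0,1,0,0,0,-1],
    [0,0,2,0,0,0,-1],
    [0,0,3,0,0,0,-1],
    [0,0,3,0,0,0,-1],
  ],
)

```text
clock: 6.6
position: [0.5435, -0.1501, 0.1821]
eef_rot: [2.936, -0.253, 0.926]
contact_force: [-3.8, 0.2, 1.3]
finger_gap: 0.0185
```

>>> servo_tool(
  plan=[
    [-1,0,0,0,0,0,-1],
    [-2,0,0,0,0,0,-1],
    [-2,0,0,0,0,0,-1],
  ],
)

```text
clock: 6.85
position: [0.5422, -0.15, 0.1812]
eef_rot: [2.935, -0.254, 0.928]
contact_force: [0.5, 1.3, -0.6]
finger_gap: 0.0184
```

>>> servo_tool(
  plan=[
    [-1,0,0,0,0,0,-1],
    [-1,0,0,0,0,0,-1],
    [-1,0,0,0,0,0,-0.3],
    [-1,0,0,0,0,0,0],
    [-1,0,0,0,0,0,0.3],
    [-1,0,0,0,0,0,0.5],
    [-1,0,0,0,0,0,0.5],
    [-1,0,0,0,0,0,0.5],
    [-1,0,0,0,0,0,0.5],
  ],
)

```text
clock: 7.6
position: [0.5409, -0.1496, 0.18]
eef_rot: [2.936, -0.254, 0.926]
contact_force: [0.4, -0.1, 0.2]
finger_gap: 0.0642
```

Run:
```python
from h import *
for n in('side','wrist'):
    im=camera(n);cv2.imwrite(f'pics/{n}5.png',im[:,:,::-1])
a=cv2.imread('pics/side5.png')[190:310,320:440]
x=cv2.resize(a,None,fx=5,fy=5,interpolation=cv2.INTER_LINEAR);cv2.imwrite('pics/side5c.png',x)
```

```text
(no output)
```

View pics/side5c.png

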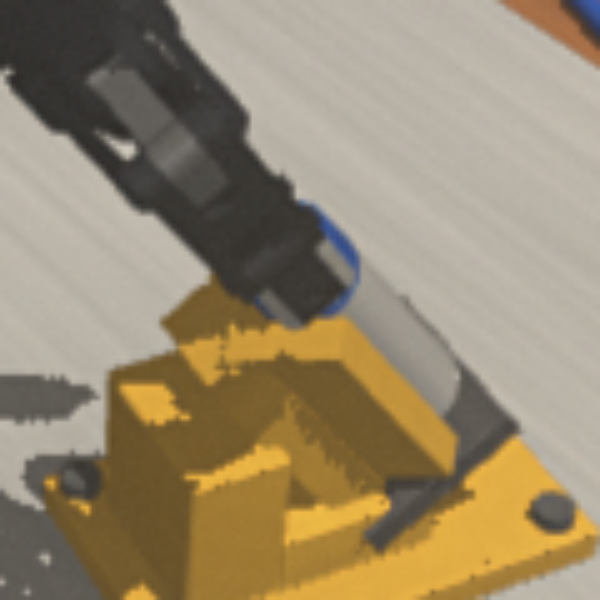

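View pics/wrist5.png

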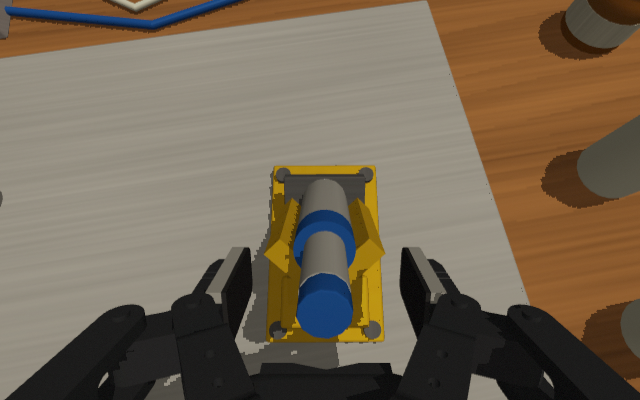

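Released: in the wrist view the nozzle lies along the V, plug at (325, 305), with both pads clear of it. Next I'll back straight out along the tool axis.

>>> servo_tool(
  plan=[
    [0,0,-10,0,0,0,0.6],
    [0,0,-25,0,0,0,0.6],
    [0,0,-45,0,0,0,0.6],
    [0,0,-70,0,0,0,0.6],
    [0,0,-100,0,0,0,0.6],
    [0,0,-120,0,0,0,0.6],
    [0,0,-120,0,0,0,0.6],
    [0,0,-120,0,0,0,0.6],
    [0,0,-120,0,0,0,0.6],
  ],
)

```text
clock: 8.45
position: [0.473, -0.1376, 0.2772]
eef_rot: [2.937, -0.254, 0.924]
contact_force: [0.2, -0.2, -0.4]
finger_gap: 0.0685
```

Run:
```python
from h import *
for n in('side','top'):
    im=camera(n);cv2.imwrite(f'pics/{n}6.png',im[:,:,::-1])
O=np.array([.592,-.159,.105]);C=cradleR(-10.1)
for n,o,f,w,h in(('side',(320,190),5,120,120),('top',(370,130),5,120,120)):
    p=camera_params(n);im=cv2.imread(f'pics/{n}6.png')[o[1]:o[1]+h,o[0]:o[0]+w]
    im=cv2.convertScaleAbs(cv2.resize(im,None,fx=f,fy=f,interpolation=cv2.INTER_LINEAR),alpha=1.3)
    for d,r in((0,.015),(.08,.015),(.13,.010)):
        a=np.linspace(0,2*np.pi,60);q=[((proj(p,O+C@np.array([r*np.cos(t),r*np.sin(t),d]))-o+.5)*f).astype(int) for t in a]
        cv2.polylines(im,[np.array(q,np.int32)],True,(255,0,255),1)
    cv2.imwrite(f'pics/{n}6c.png',im)
im=cv2.imread('pics/side6.png');m=cv2.inRange(cv2.cvtColor(im,cv2.COLOR_BGR2HSV),(4,190,130),(13,255,255))
k,l,st,ce=cv2.connectedComponentsWithStats(m);print([(st[i].tolist(),ce[i].round(1)) for i in range(1,k) if st[i][4]>25])
print(sense()['contact_force'],sense()['clock'])
```

```text
[([322, 126, 10, 6, 43], array([326.7, 128.6]))]
[-0.71855452 -0.35700969 -0.15342767] 8.55
```

View pics/side6c.png

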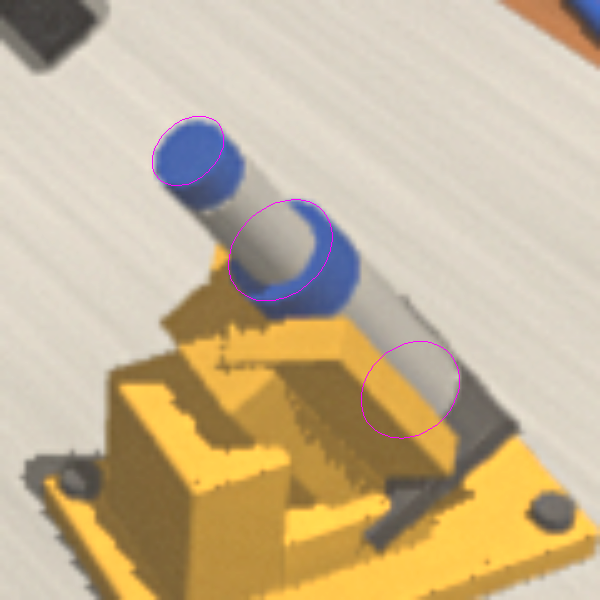

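View pics/top6c.png

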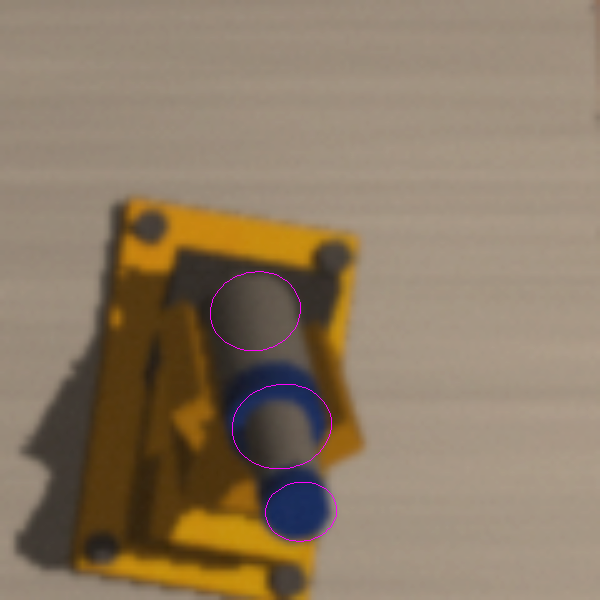

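View pics/side6.png

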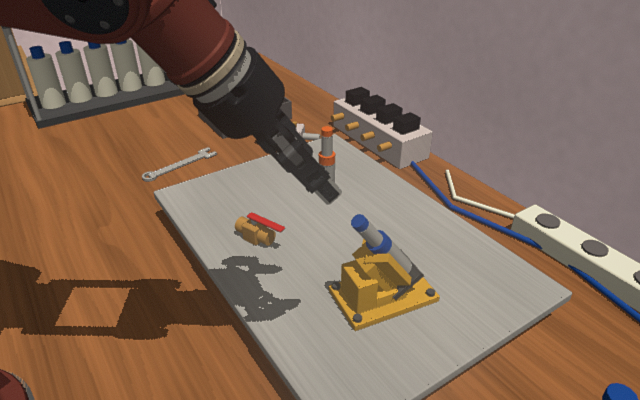

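The drawn outlines of a parked nozzle match the real one to about 1 px in both views. The orange plug is at (326.7, 128.6) against (326.8, 128.6) at the start, and the gripper is clear of everything. I'm handing the job in.

Run:
```python
from cell import sign_off
print(sign_off())
```

```text
the job is handed in; nothing more can be done
None
```

The blue nozzle is parked in the yellow rest, and I handed the job in at about 8.6 s on the clock. I took it by the stem from above, tilted it over the V and lowered it in small steps to light contact (about 5 N on the stop). I then opened the fingers and backed straight out along the tool axis.

**Blue nozzle:** in the last side and top pictures it lies along the V, foot at the stop and stem up. Those views match a parked nozzle drawn at the measured rest position to about 1–2 px (roughly 2 mm).

**Orange nozzle:** its plug is within 0.1 px of where it was at the start, in the side view.

**Robot:** the fingers are well clear, and the wrist force reads under 1 N, which is its noise level.

**Disagreement along the way:** the nozzle sat about 3 mm off the tool axis in the grip. I allowed for this before lowering it.

I saw no failed checks; the sign-off itself gave no verdict.

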